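# Run the loaded slide home and press the start button

## Robot

A 6-joint arm with a two-finger parallel gripper is mounted at the origin on the work surface. World frame = base frame: x ahead of the robot, y to its left, z up, the work surface at z = 0. Lengths are in m, angles in rad, forces in N, time in s.
With the tool pointing down it reaches from about 0.325 to 0.775 m from the base axis. Payload 5.5 kg.
Tool frame: the origin (TCP) lies between the finger pads; the fingertips stand 17 mm ahead of it and the grasp point (between the pads) lies 2 mm behind it (tip_reach is the distance from the TCP to the fingertips, in m); z points along the fingers, y is the line along which they close (so a half turn about z gives the same grasp; the last joint's range is limited). The gripper opens to 85 mm and grips with 20 to 120 N. Pads are 22 mm wide; open, the fingers measure 114 mm over their backs; the gripper's body (76 mm by 85 mm) begins 54 mm behind the grasp point. The pads swing forward as they close: fully open they stand 13 mm farther back than shut.
Start: joints at [1.173, 0.091, 1.231, -0, 1.82, -0.057], TCP at [0.201, 0.566, 0.226] pointing down, gripper open.
Joint ranges: [-2.87, 2.87], [-0.86, 2.18], [0.17, 2.46], [-1.51, 4.65], [0.06, 2.69], [-2.65, 2.65]. Speed limits (rad/s): [2.57, 2.57, 3.01, 3.14, 3.14, 3.14].

## Interface

Orientations are given as a unit quaternion [w, x, y, z].
In Python, from plant import sense, grab_frame, job_done, tip_reach gives the robot as it stands.
- The arm moves only by the tool jog_arm, never from a script. Its argument "series" is a list of rows, each an object with "translation": the shift along the tool's x, y, z normalised to -1 to 1, where 1 is 0.3 m, a list of three; "twist": the turn, a rotation vector about the tool's x, y, z normalised to -1 to 1, where 1 is pi rad, a list of three. In form: [{"translation": [dx, dy, dz], "twist": [rx, ry, rz]}, ...]. A call has 1 to 20 rows; each row is the pose to reach, as a shift and turn from the pose commanded when the call began, along the tool's axes at that moment, turning the shorter way round; what a row does not reach only later rows make up. A row lasts 1/10 s, in which the tool goes at most 50 mm and 8.59 degrees, less where a joint would pass 70% of its speed; a pose out of reach is approached as far as the arm can. A call with a number of a shift or a turn outside -1 to 1 is refused whole. A call with a gripper value outside its range is refused whole. "hand" is the opening, from 0 (shut) to 1 (fully open), set as the call begins (left out, the last holds). The fingers move at their own pace and stop on an object; "grip_force" is the grip in N (left out, the last holds). Time passes only in rows, so rows that repeat a pose let the fingers close. It gives the time, the measured TCP pose, the force, the opening and the grip force at its end, in the units of the state.
- sense(): the state, without advancing time (a new reading comes with each control period).
- grab_frame(name): name is "side" or "top" or "wrist"; returns a dict with "frame" (400x640x3 uint8, red, green, blue), "z_map" (400x640 float32, m along the optical axis (not along the pixel's ray), 0 where there is no reading), "fx", "fy", "cx", "cy" (pixels), "R" (3x3) and "t" (3): a world point X has camera coordinates R X + t; the wrist camera has in their place "mount" (4x4, takes a point from camera to tool coordinates, whose origin is the TCP and whose axes are the flange's). Camera axes: x right, y down, z forward; pixel columns grow to the right and rows downward; lengths in m; the calibration is good to about 2 mm. The wrist camera is an equidistant fisheye: a pixel r from the principal point sees the ray r / f radians off the axis. A picture is of the moment at which its call begins: read the wrist's pose just before it.
- job_done(): hands the job in; it is judged then, once.
The state is a dict: "time_s": time; "joint_positions": joint angles; "joint_vel": joint speeds; "effort": joint torques, N m; "eef_pos": TCP position; "ee_rot": TCP orientation; "wrist_force": force on the tool from outside, world axes, zero at the start; "ft_torque": the same for the moment, N m; "opening": finger opening in m; "grasp_force": force on a finger pad.
Only numpy, scipy, OpenCV 4.12 (cv2) and the standard library are available. Lean on these libraries where they do the work, as an engineer would, in place of code of your own. Each camera call takes 0.05 s, during which the arm holds its last target. There are 200 camera calls.

## Task

With the fingertips only, push the loaded slide fully home against its end stop. Then start the marking cycle: press the button with the long bar-shaped cap gently all the way down, hold it there for a moment, let it come up again and withdraw. Do not touch the round button, the mushroom button or the loose steel parts, and grasp or lift nothing.

Things in the scene. Friction and masses are not known exactly. Their poses are not given: they have to be found in the camera images.
- slide_base: fixed base of the slide, blue-painted, 300 x 110 mm, with two steel rails; origin at the centre of its underside on the plate. Its x axis points along the travel, from the open end (near the robot) to the upright dark steel end stop, 60 mm tall, at the far end. Rail tops are 22 mm above the origin.
- carriage (a joint): travel of the slide's carriage along the base's +x axis, in m: 0 at the near end, 0.09 fully home, when the carriage meets the end stop (it cannot go further). It starts somewhere near the near end, slides with about 2.5 N of friction and stays where it is left.
- push_face (a point): where to push: on the near face of the carriage's upright aluminium plate (80 mm wide, 12 thick, from 32 mm below to 28 mm above this point), facing the base's -x. It lies on the base's centre line, 55 mm above its underside, at base x = -0.10 + carriage travel. Behind it a 30 mm steel round is strapped in a V block on the 140 x 96 mm carriage; the strap screws reach 32 mm above this point.
- bar_box: the start station: grey metal box 74 x 74 x 50 mm high screwed to the plate; origin at the centre of its underside, z up. Its black cap stands 16 mm proud of the box, on the box's centre: a bar 62 mm long (its y axis) by 26 mm wide.
- bar_top (a point): centre of the top face of the start button's bar cap; goes down with the cap.
- bar (a joint): how far the start button is pressed, in m: 0 up, 0.006 fully down against its stop; a spring returns it. It takes about 1 N to start moving and 4.5 N to reach the bottom.
- round_box: station not to be touched: grey metal box 74 x 74 x 50 mm high screwed to the plate; origin at the centre of its underside, z up. Its black cap stands 16 mm proud of the box, on the box's centre: a round cap of 26 mm diameter.
- round (a joint): press of the round button, m, 0 up to 0.006 down, same spring; leave at 0.
- mushroom_box: station not to be touched: grey metal box 74 x 74 x 50 mm high screwed to the plate; origin at the centre of its underside, z up. Its black cap stands 16 mm proud of the box, on the box's centre: a mushroom cap of 46 mm diameter.
- mushroom (a joint): press of the mushroom button, m, 0 up to 0.006 down, same spring; leave at 0.
- sleeve: dark steel tube standing upright, 44 mm diameter, 28 mm bore, 60 mm tall. Stands or lies loose on the plate; leave alone. Origin at the centre of its underside.
- plug: solid bright steel cylinder standing upright, 42 mm diameter, 45 mm tall. Stands or lies loose on the plate; leave alone. Origin at the centre of its underside.
- flat: dark steel block lying flat, 80 x 45 x 18 mm. Stands or lies loose on the plate; leave alone. Origin at the centre of its underside.

How it is judged:
On the way, in this order (a step that is already met when the one before it is completed fails the run):
1. the slide is fully home, start button still up (value of joint carriage above 0.087 m and value of joint bar below 0.0015 m), for 0.2 s.
2. the start button is pressed all the way down by the fingers, with the slide home (value of joint bar above 0.0048 m and contact force between the fingers and bar_box above 0.5 N and value of joint carriage above 0.087 m), for 0.2 s.
3. the start button is let up again (value of joint bar below 0.001 m), for 0.1 s.
At the end, for the whole second after the job is handed in: the slide is within 3 mm of its end stop and at rest, all three buttons are up (within 1 mm), and the three loose parts are at rest within 8 mm of where they stood (value of joint carriage above 0.087 m and velocity of joint carriage below 0.005 m/s and value of joint each of bar, round, mushroom below 0.001 m and distance of each of sleeve, plug, flat from where it was at the start of the episode below 0.008 m and linear speed of each of sleeve, plug, flat below 0.01 m/s); the robot touches nothing.
It fails at once if the start button is pressed more than 2 mm before the slide is home (within 3 mm) (value of joint bar above 0.002 m and value of joint carriage below 0.087 m).
It fails at once if the start station is pressed with more than 40 N (contact force between any of the fingers, the arm and bar_box above 40 N).
It fails at once if the round or the mushroom station is touched with more than 1 N or its button goes down more than 1.5 mm (value of joint any of round, mushroom above 0.0015 m or contact force between any of the fingers, the arm and round_box above 1 N or contact force between any of the fingers, the arm and mushroom_box above 1 N).
It fails at once if a loose part is touched with more than 1 N, or is lifted, carried or knocked more than 8 mm (distance of any of sleeve, plug, flat from where it was at the start of the episode above 0.008 m or contact force between any of the fingers, the arm and sleeve above 1 N or contact force between any of the fingers, the arm and plug above 1 N or contact force between any of the fingers, the arm and flat above 1 N).
It also fails if it takes over 42 s, if anything falls off the work surface, if the arm or the gripper's body presses on something with over 40 N, if the wrist force passes 120 N, or if a joint passes its speed limit or range.

## Working session

There is one attempt and no reset: what is moved stays moved. The work goes in short steps, Python scripts to look and compute and a tool call to move; the robot and the scene stay as the last step left them, time stands still between calls to the robot, and variables do not carry over. Pictures are saved under pics/ and viewed, at most 10 in all, crops included, and the job is handed in when it is done.

Besides the shell and the picture viewer there is one more tool, called after "Request:" as name([rows], argument=value, ...), one row to a line, values as JSON. jog_arm: Moves the arm, as the interface text tells. Scaled input: -1 to 1 covers 0.3 m each way for a shift and pi rad each way for a turn. Its arguments: {"type":"object","properties":{"series":{"type":"array"},"hand":{"type":"number"},"grip_force":{"type":"number"}},"required":["series"]}

```bash
mkdir -p pics
python3 - <<'E'
from plant import *
import cv2,numpy as np,pickle
s=sense();print(s, tip_reach)
for n in("top","side"):
    f=grab_frame(n);pickle.dump(f,open(n+".pkl","wb"));cv2.imwrite(f"pics/{n}0.png",f["frame"][:,:,::-1]);print(n,f["fx"],f["cx"],f["cy"],f["R"],f["t"])
E
```

```text
{'time_s': 0.0, 'joint_positions': array([ 1.17330750e+00,  9.18626618e-02,  1.23192153e+00, -1.96717909e-05,
        1.81979098e+00, -5.67056718e-02]), 'joint_vel': array([-0.00087534, -0.00231748, -0.0026699 , -0.00069452,  0.00142459,
       -0.00174604]), 'effort': array([-3.87578848e-05, -4.58735132e+01, -4.18025208e+01, -1.29716186e-04,
        1.16007705e-02,  8.03121537e-06]), 'eef_pos': array([0.20042997, 0.56521493, 0.22532847]), 'ee_rot': array([-2.13892473e-04,  1.69570563e-01,  9.85517550e-01, -9.67956012e-04]), 'wrist_force': array([-0.37468534, -0.74955102,  0.27504265]), 'ft_torque': array([-0.01171123, -0.06947437, -0.04219534]), 'grasp_force': 0.0, 'opening': 0.08530240228576726} 0.017
top 509.0438539649067 318.32581223737003 202.34751763331033 [[-0.00896439 -0.9999315   0.00752525]
 [-0.99292892  0.00801026 -0.11843984]
 [ 0.11837145 -0.00853378 -0.99293271]] [-0.07480765  0.64111073  1.41516766]
side 409.0790125353195 315.97234811308647 192.50813884307442 [[-0.99998001  0.00598167 -0.00204709]
 [ 0.00578024  0.73382687 -0.67931194]
 [-0.00256121 -0.6793102  -0.73384678]] [0.60812894 0.13290498 0.95157359]
```

View pics/top0.png

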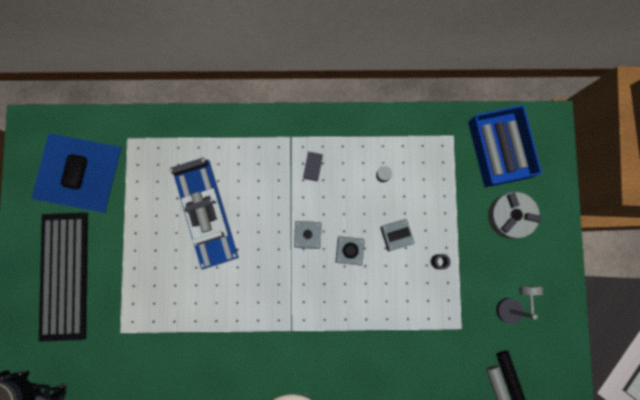

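View pics/side0.png

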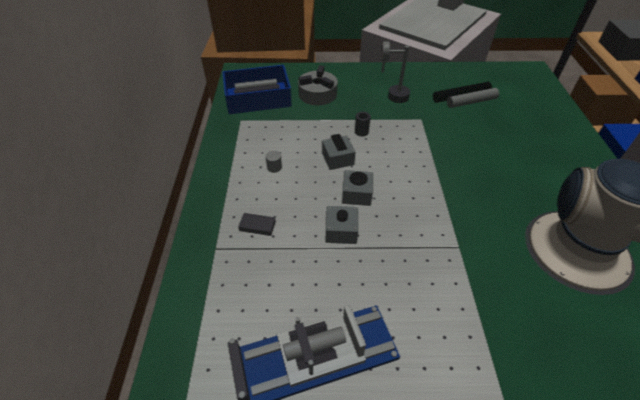

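The top view shows the slide from its open end at about (220,262) to its end stop at (190,166), with the plate near (207,222). The bar box is at (397,234), the round at (308,234), the mushroom at (350,250), the sleeve at (440,261), the plug at (384,173) and the flat block at (313,166). The side view agrees, with the bar cap at (338,143) and the push plate at (355,328).

```bash
cat > h.py <<'E'
import numpy as np,pickle,cv2
def cloud(f):
    z=f["z_map"];v,u=np.indices(z.shape)
    C=np.stack([(u-f["cx"])/f["fx"]*z,(v-f["cy"])/f["fy"]*z,z],-1)
    P=(C-f["t"])@f["R"]; P[z==0]=np.nan; return P
E
python3 - <<'E'
from h import *
np.set_printoptions(precision=4,suppress=True)
P={n:cloud(pickle.load(open(n+".pkl","rb"))) for n in("top","side")}
F={n:pickle.load(open(n+".pkl","rb"))["frame"].astype(int) for n in P}
def rect(m,Q,name,lo,hi):
    k=m&(Q[...,2]>lo)&(Q[...,2]<hi); p=Q[k]
    if len(p)<8: print(name,"few",len(p));return
    r=cv2.minAreaRect((p[:,:2]*1000).astype(np.float32)); print(name,len(p),"c",np.round(r[0],1),"sz",np.round(r[1],1),"a",round(r[2],1),"zmed",np.median(p[:,2]).round(4),"mean",p[:,:2].mean(0)*1000)
top=P["top"]
print("plate z",[np.median(P["top"][280:320,150:280,2]),np.nanmedian(P["side"][260:290,240:400,2])])
c={k:top[v,u] for k,(u,v) in dict(bar=(397,234),round=(308,234),mush=(350,250),sleeve=(440,261),plug=(384,173),flat=(313,166),plate=(207,222)).items()}
print(c)
for n,Q in P.items():
    for k in("bar","round","mush"):
        m=np.hypot(Q[...,0]-c[k][0],Q[...,1]-c[k][1])<.055
        rect(m,Q,n+k+" box",.04,.056); rect(m,Q,n+k+" cap",.058,.08)
    for k in("sleeve","plug","flat"):
        m=np.hypot(Q[...,0]-c[k][0],Q[...,1]-c[k][1])<.06; rect(m,Q,n+k,.012,.08)
    R=F[n]; m=(np.abs(Q[...,0]-.57)<.22)&(np.abs(Q[...,1]-.24)<.16)
    blue=m&(R[...,2]>R[...,0]+40)
    rect(blue,Q,n+"blue",-.01,.03)
    rect(m,Q,n+"all>8mm",.008,.2)
    hi=m&(Q[...,2]>.074)
    print(n,"z hist",np.histogram(Q[m][:,2],np.arange(0,.11,.01)))
    rect(m,Q,n+">45",.045,.2)
np.save("c.npy",0)
E
```

```text
plate z [np.float64(nan), np.float64(0.013083583744405963)]
{'bar': array([ 0.5461, -0.2966,  0.0759]), 'round': array([ 0.5481, -0.0507,  0.0777]), 'mush': array([ 0.5031, -0.1656,  0.0803]), 'sleeve': array([ 0.4711, -0.4276,  0.0158]), 'plug': array([ 0.7203, -0.2671,  0.0592]), 'flat': array([ 0.7479, -0.0659,  0.0286]), 'plate': array([0.5832, 0.2267, 0.0832])}
topbar box 29 c [ 545.2 -301. ] sz [70.2 74.3] a 16.7 zmed 0.0502 mean [ 535.693 -279.026]
topbar cap 588 c [ 545.5 -301. ] sz [73.8 73.7] a 16.1 zmed 0.064 mean [ 544.9249 -299.9992]
topround box 12 c [540.6 -45.2] sz [59.6 58.6] a 87.0 zmed 0.0545 mean [532.7715 -50.9598]
topround cap 648 c [548.3 -48.7] sz [73.9 73.8] a 86.7 zmed 0.0628 mean [547.4781 -49.0677]
topmush box 11 c [ 506.1 -152.1] sz [54.5 75.6] a 64.6 zmed 0.0529 mean [ 508.6272 -145.5051]
topmush cap 625 c [ 502.6 -166.8] sz [74.  73.6] a 83.6 zmed 0.0643 mean [ 502.33   -166.6459]
topsleeve 899 c [ 470.4 -423.8] sz [112.3 117.3] a 87.3 zmed 0.0156 mean [ 470.5621 -423.6125]
topplug 830 c [ 719.5 -266.8] sz [118.6 116.6] a 66.1 zmed 0.0155 mean [ 718.671
[... 1124 characters left out ...]
422.5] sz [107.6 117.8] a 82.3 zmed 0.0154 mean [ 472.2746 -414.4742]
sideplug 928 c [ 719.5 -264.3] sz [119.  112.5] a 10.3 zmed 0.0142 mean [ 719.4735 -257.4282]
sideflat 1313 c [748.  -65.5] sz [118.7 117.9] a 63.6 zmed 0.0156 mean [746.6349 -59.2928]
sideblue 2929 c [601.7 243.3] sz [283.8 109.5] a 17.4 zmed 0.027 mean [618.6734 260.0767]
sideall>8mm 27299 c [570.  208.9] sz [440. 258.] a 0.0 zmed 0.0142 mean [569.2268 219.5725]
side z hist (array([  168, 17298,  3415,  1257,   999,   937,   352,  1382,   782,
         694]), array([0.  , 0.01, 0.02, 0.03, 0.04, 0.05, 0.06, 0.07, 0.08, 0.09, 0.1 ]))
side>45 5073 c [645.3 256.2] sz [229.9 104.6] a 17.3 zmed 0.0721 mean [620.6459 256.5798]
```

Run:
```python
import cv2
a=cv2.imread("pics/top0.png")[140:290,150:300];b=cv2.imread("pics/side0.png")[280:400,215:415]
a=cv2.resize(a,(400,400),interpolation=3);b=cv2.resize(b,(400,240),interpolation=3)
b=cv2.copyMakeBorder(b,0,160,0,0,0);cv2.imwrite("pics/crop1.png",cv2.hconcat([a,b]))
```

```text
(no output)
```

View pics/crop1.png

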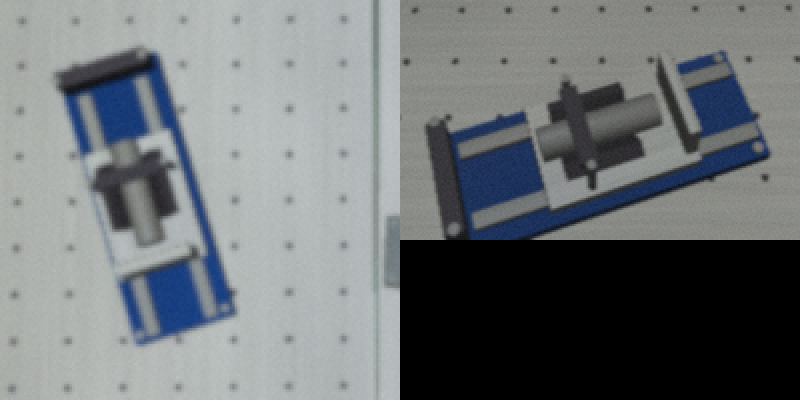

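The crop confirms the layout: the plate's near face is at about (155,265) in the left crop, with open rails in front of it. The numbers check out. The mounting plate is at z≈0.0135, box tops at 0.0635, and the slide is 300x110 at 17.4°, with its origin near (0.611, 0.246). The push face is at base x≈-0.08, and the bar cap is at (0.546,-0.301), with its length along about 106°.

Request:
jog_arm([
  {"translation":[-0.65,-0.4,0],"twist":[0,0,-0.205]},
  {"translation":[-0.65,-0.4,0],"twist":[0,0,-0.205]},
  {"translation":[-0.65,-0.4,0],"twist":[0,0,-0.205]},
  {"translation":[-0.65,-0.4,0],"twist":[0,0,-0.205]},
  {"translation":[-0.65,-0.4,0],"twist":[0,0,-0.205]},
  {"translation":[-0.65,-0.4,0],"twist":[0,0,-0.205]},
  {"translation":[-0.65,-0.4,0],"twist":[0,0,-0.205]},
  {"translation":[-0.65,-0.4,0],"twist":[0,0,-0.205]},
  {"translation":[-0.65,-0.4,0],"twist":[0,0,-0.205]},
  {"translation":[-0.65,-0.4,0],"twist":[0,0,-0.205]},
], hand=0)

```text
time_s: 1.1
eef_pos: [0.3435, 0.3881, 0.2263]
ee_rot: [-0.0, -0.152, 0.988, -0.0]
wrist_force: [0.6, 0.1, -0.9]
opening: 0.0001
grasp_force: 0.0
```

Request:
jog_arm([
  {"translation":[-0.272,-0.718,0.253],"twist":[0,0,0]},
  {"translation":[-0.272,-0.718,0.253],"twist":[0,0,0]},
  {"translation":[-0.272,-0.718,0.253],"twist":[0,0,0]},
  {"translation":[-0.272,-0.718,0.253],"twist":[0,0,0]},
  {"translation":[-0.272,-0.718,0.253],"twist":[0,0,0]},
  {"translation":[-0.272,-0.718,0.253],"twist":[0,0,0]},
  {"translation":[-0.272,-0.718,0.253],"twist":[0,0,0]},
  {"translation":[-0.272,-0.718,0.253],"twist":[0,0,0]},
  {"translation":[-0.272,-0.718,0.253],"twist":[0,0,0]},
])

```text
time_s: 2.0
eef_pos: [0.4861, 0.2075, 0.1514]
ee_rot: [0.001, -0.152, 0.988, 0.0]
wrist_force: [0.4, 0.0, 0.7]
opening: -0.0001
grasp_force: 0.0
```

Run:
```python
from plant import *
from h import *
s=sense();print(s["eef_pos"],s["joint_positions"].round(2))
f=grab_frame("side");P=cloud(f);cv2.imwrite("pics/side1.png",f["frame"][:,:,::-1])
# gripper points: low tip z near TCP
m=(np.hypot(P[...,0]-s["eef_pos"][0],P[...,1]-s["eef_pos"][1])<.03)&(P[...,2]>.05)
p=P[m];o=np.array([.611,.246]);a=np.deg2rad(17.4);ax=np.array([np.cos(a),np.sin(a)])
print("tip z pcts",np.percentile(p[:,2],[0,2,5,50]))
d=(P[...,:2]-o)@ax;l=(P[...,:2]-o)@np.array([-ax[1],ax[0]])
k=(np.abs(l)<.036)&(P[...,2]>.06)&(P[...,2]<.097)&(d<0)&(d>-.1)
print("plate near d",np.percentile(d[k],[1,5,10,25]),"zmax",np.nanpercentile(P[...,2][(np.abs(l)<.036)&(d>-.1)&(d<-.06)&(P[...,2]<.12)],99))
w=grab_frame("wrist");cv2.imwrite("pics/wrist1.png",w["frame"][:,:,::-1])
cv2.imwrite("pics/both1.png",cv2.hconcat([cv2.resize(f["frame"][:,:,::-1].copy()[150:400,200:450],(400,400)),cv2.resize(w["frame"][:,:,::-1].copy(),(400,250)).copy() if 0 else cv2.copyMakeBorder(cv2.resize(w["frame"][:,:,::-1].copy(),(400,250)),0,150,0,0,0)]))
```

```text
[0.48605547 0.20745594 0.15142266] [ 0.34 -0.11  1.56  0.    1.69 -1.54]
tip z pcts [0.15894404 0.17459998 0.19643464 0.53699522]
plate near d [-0.07758091 -0.07468043 -0.07046007 -0.06647335] zmax 0.09812068622205686
```

View pics/both1.png

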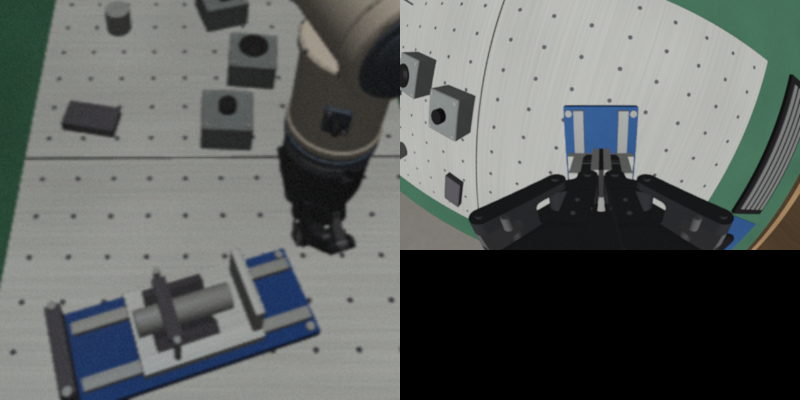

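The shut fingers hang in front of the slide's open end, centred on it in the wrist view at about (600,190) in the composite. Descending now.

Request:
jog_arm([
  {"translation":[0,0,0.12],"twist":[0,0,0]},
  {"translation":[0,0,0.238],"twist":[0,0,0]},
  {"translation":[0,0,0.238],"twist":[0,0,0]},
  {"translation":[0,0,0.238],"twist":[0,0,0]},
])

```text
time_s: 2.5
eef_pos: [0.486, 0.2064, 0.0795]
ee_rot: [-0.0, -0.151, 0.988, -0.0]
wrist_force: [0.3, -0.1, 0.7]
opening: 0.0001
grasp_force: 0.0
```

Request:
jog_arm([
  {"translation":[-0.05,0,0],"twist":[0,0,0]},
  {"translation":[-0.08,0,0],"twist":[0,0,0]},
  {"translation":[-0.1,0,0],"twist":[0,0,0]},
  {"translation":[-0.12,0,0],"twist":[0,0,0]},
  {"translation":[-0.14,0,0],"twist":[0,0,0]},
  {"translation":[-0.16,0,0],"twist":[0,0,0]},
  {"translation":[-0.18,0,0],"twist":[0,0,0]},
])

```text
time_s: 3.2
eef_pos: [0.538, 0.2222, 0.0793]
ee_rot: [-0.0, -0.151, 0.989, -0.0]
wrist_force: [-1.8, -0.6, 2.1]
opening: 0.0
grasp_force: 1.5
```

Request:
jog_arm([
  {"translation":[-0.02,0,0],"twist":[0,0,0]},
  {"translation":[-0.04,0,0],"twist":[0,0,0]},
  {"translation":[-0.06,0,0],"twist":[0,0,0]},
  {"translation":[-0.08,0,0],"twist":[0,0,0]},
  {"translation":[-0.1,0,0],"twist":[0,0,0]},
  {"translation":[-0.12,0,0],"twist":[0,0,0]},
  {"translation":[-0.14,0,0],"twist":[0,0,0]},
  {"translation":[-0.15,0,0],"twist":[0,0,0]},
])

```text
time_s: 4.0
eef_pos: [0.5815, 0.2357, 0.079]
ee_rot: [-0.0, -0.151, 0.989, -0.0]
wrist_force: [-2.0, -0.8, 2.0]
opening: -0.0
grasp_force: 1.3
```

Request:
jog_arm([
  {"translation":[-0.005,0,0],"twist":[0,0,0]},
  {"translation":[-0.01,0,0],"twist":[0,0,0]},
  {"translation":[-0.015,0,0],"twist":[0,0,0]},
])

```text
time_s: 4.3
eef_pos: [0.5851, 0.2368, 0.079]
ee_rot: [-0.0, -0.151, 0.989, -0.0]
wrist_force: [-2.2, -1.3, 1.5]
opening: 0.0006
grasp_force: 1.3
```

Request:
jog_arm([
  {"translation":[-0.005,0,0],"twist":[0,0,0]},
  {"translation":[-0.01,0,0],"twist":[0,0,0]},
  {"translation":[-0.015,0,0],"twist":[0,0,0]},
])

```text
time_s: 4.6
eef_pos: [0.5895, 0.2382, 0.079]
ee_rot: [-0.0, -0.151, 0.989, -0.0]
wrist_force: [-3.2, -1.1, -0.2]
opening: -0.0004
grasp_force: 1.3
```

Request:
jog_arm([
  {"translation":[-0.005,0,0],"twist":[0,0,0]},
  {"translation":[-0.008,0,0],"twist":[0,0,0]},
])

```text
time_s: 4.8
eef_pos: [0.5918, 0.239, 0.079]
ee_rot: [-0.0, -0.151, 0.989, -0.0]
wrist_force: [-2.2, -1.5, -0.4]
opening: 0.0001
grasp_force: 1.3
```

Request:
jog_arm([
  {"translation":[-0.005,0,0],"twist":[0,0,0]},
  {"translation":[-0.01,0,0],"twist":[0,0,0]},
])

```text
time_s: 5.0
eef_pos: [0.5935, 0.2395, 0.079]
ee_rot: [-0.002, -0.151, 0.989, -0.0]
wrist_force: [-11.5, -4.3, 4.3]
opening: 0.0003
grasp_force: 6.1
```

Request:
jog_arm([
  {"translation":[-0.005,0,0],"twist":[0,0,0]},
  {"translation":[-0.01,0,0],"twist":[0,0,0]},
])

```text
time_s: 5.2
eef_pos: [0.5935, 0.2395, 0.079]
ee_rot: [-0.005, -0.151, 0.989, -0.001]
wrist_force: [-23.4, -8.3, 10.3]
opening: 0.0001
grasp_force: 12.7
```

Run:
```python
from plant import *
from h import *
s=sense();print(s["eef_pos"],s["wrist_force"])
f=grab_frame("side");cv2.imwrite("pics/side2.png",cv2.resize(f["frame"][240:400,200:440,::-1].copy(),(780,520)))
```

```text
[0.59349594 0.23949268 0.07897149] [-23.44165454  -8.31008693  10.34459595]
```

View pics/side2.png

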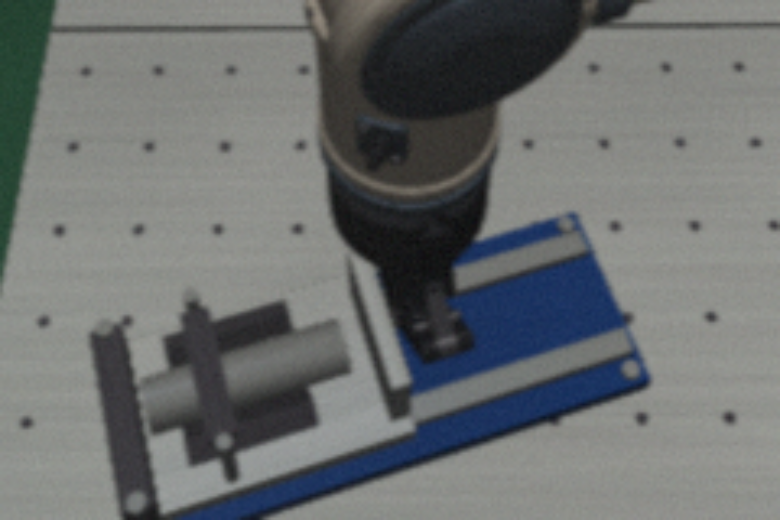

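The image shows the carriage flush against the end stop at about (140,430). The force rose to 25 N with no further travel, so it is home. Backing off and lifting.

Request:
jog_arm([
  {"translation":[0.15,0,0],"twist":[0,0,0]},
  {"translation":[0.15,0,0],"twist":[0,0,0]},
  {"translation":[0.15,0,-0.16],"twist":[0,0,0]},
  {"translation":[0.15,0,-0.32],"twist":[0,0,0]},
  {"translation":[0.15,0,-0.4],"twist":[0,0,0]},
  {"translation":[0.15,0,-0.4],"twist":[0,0,0]},
])

```text
time_s: 5.85
eef_pos: [0.5572, 0.2284, 0.2065]
ee_rot: [0.006, -0.151, 0.988, 0.001]
wrist_force: [0.6, 0.4, 0.5]
opening: 0.0001
grasp_force: 0.0
```

Request:
jog_arm([
  {"translation":[0.281,-0.836,0],"twist":[0,0,0]},
  {"translation":[0.281,-0.836,0],"twist":[0,0,0]},
  {"translation":[0.281,-0.836,0],"twist":[0,0,0]},
  {"translation":[0.281,-0.836,0],"twist":[0,0,0]},
  {"translation":[0.281,-0.836,0],"twist":[0,0,0]},
  {"translation":[0.281,-0.836,0],"twist":[0,0,0]},
  {"translation":[0.281,-0.836,0],"twist":[0,0,0]},
  {"translation":[0.281,-0.836,0],"twist":[0,0,0]},
])

```text
time_s: 6.65
eef_pos: [0.5493, -0.0366, 0.1987]
ee_rot: [0.0, -0.151, 0.989, 0.0]
wrist_force: [0.4, -0.1, -0.2]
opening: -0.0003
grasp_force: 0.0
```

Request:
jog_arm([
  {"translation":[0.281,-0.836,0],"twist":[0,0,0]},
  {"translation":[0.281,-0.836,0],"twist":[0,0,0]},
  {"translation":[0.281,-0.836,0],"twist":[0,0,0]},
  {"translation":[0.281,-0.836,0],"twist":[0,0,0]},
  {"translation":[0.281,-0.836,0],"twist":[0,0,0]},
  {"translation":[0.281,-0.836,0],"twist":[0,0,0]},
  {"translation":[0.281,-0.836,0],"twist":[0,0,0]},
  {"translation":[0.281,-0.836,0],"twist":[0,0,0]},
  {"translation":[0.281,-0.836,0],"twist":[0,0,0]},
])

```text
time_s: 7.55
eef_pos: [0.5443, -0.2994, 0.1994]
ee_rot: [0.0, -0.152, 0.988, 0.0]
wrist_force: [-1.3, 0.5, 0.6]
opening: 0.0001
grasp_force: 0.0
```

Run:
```python
from plant import *
from h import *
s=sense();print(s["eef_pos"],s["ee_rot"],s["joint_positions"].round(2))
f=grab_frame("side");P=cloud(f)
o=np.array([.611,.246]);a=np.deg2rad(17.4);ax=np.array([np.cos(a),np.sin(a)])
d=(P[...,:2]-o)@ax;l=(P[...,:2]-o)@np.array([-ax[1],ax[0]])
k=(np.abs(l)<.036)&(P[...,2]>.06)&(P[...,2]<.097)&(d<.1)&(d>-.1)
print("plate near d",np.percentile(d[k],[1,5,10,25]))
m=(np.hypot(P[...,0]-.5465,P[...,1]+.301)<.012);print("cap z",np.nanmedian(P[...,2][m&(P[...,2]<.1)]))
w=grab_frame("wrist")
a=cv2.resize(f["frame"][90:250,250:450,::-1].copy(),(400,320));b=cv2.resize(w["frame"][:,120:520,::-1].copy(),(400,400))
cv2.imwrite("pics/bar1.png",cv2.hconcat([cv2.copyMakeBorder(a,0,80,0,0,0),b]))
```

```text
[ 0.54430932 -0.2993847   0.19944156] [ 2.90098443e-04 -1.52457375e-01  9.88309985e-01  1.96854293e-04] [-0.56  0.14  1.22  0.    1.78 -2.43]
plate near d [-0.00609873 -0.00198872  0.00306303  0.034168  ]
cap z 0.07892100234682317
```

View pics/bar1.png

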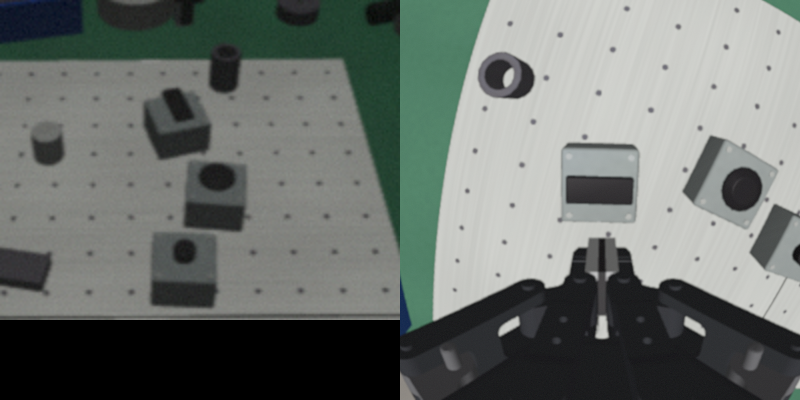

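The wrist view shows the bar cap at (600,190), square to the fingers, but the side view shows no gripper above the box, where it should appear at about (341,103). I'll take a fresh full frame before trusting either.

Run:
```python
from plant import *
from h import *
s=sense();print(s["time_s"],s["eef_pos"])
f=grab_frame("side");g=grab_frame("top");s=sense();print(s["time_s"])
cv2.imwrite("pics/full2.png",cv2.resize(cv2.vconcat([f["frame"][:,:,::-1].copy(),g["frame"][:,:,::-1].copy()]),(480,600)))
w=grab_frame("wrist");print(w["fx"],w["cx"],w["cy"],w["mount"].round(4))
# bar cap from wrist: dark blob with depth
s=sense();import scipy.spatial.transform as T
q=s["ee_rot"];R=T.Rotation.from_quat([q[1],q[2],q[3],q[0]]).as_matrix()
v,u=np.indices((400,640));x=(u-w["cx"])/w["fx"];y=(v-w["cy"])/w["fy"];r=np.hypot(x,y)+1e-9
z=w["z_map"];C=np.stack([np.tan(r)*x/r*z,np.tan(r)*y/r*z,z,np.ones_like(z)],-1)
P=(C@w["mount"].T)[...,:3]@R.T+s["eef_pos"];P[(z==0)|(r>1.4)]=np.nan
dk=(w["frame"].max(2)<90)&(P[...,2]>.07)&(P[...,2]<.09)&(np.hypot(P[...,0]-.546,P[...,1]+.3)<.06)
p=P[dk];print(len(p),cv2.minAreaRect((p[:,:2]*1000).astype(np.float32)),np.median(p[:,2]))
b=(P[...,2]>.055)&(P[...,2]<.072)&(np.hypot(P[...,0]-.546,P[...,1]+.3)<.06)
p=P[b];print(len(p),cv2.minAreaRect((p[:,:2]*1000).astype(np.float32)),np.median(p[:,2]))
```

```text
7.65 [ 0.54410217 -0.29982898  0.19961717]
7.75
309.70691628693146 321.4407721317035 197.5970066576823 [[-1.000e-04 -9.590e-01 -2.834e-01  7.230e-02]
 [ 1.000e+00  1.000e-04 -7.000e-04 -4.000e-04]
 [ 7.000e-04 -2.834e-01  9.590e-01 -1.468e-01]
 [ 0.000e+00  0.000e+00  0.000e+00  1.000e+00]]
1797 ((545.22998046875, -302.30438232421875), (25.80454444885254, 60.014530181884766), 15.649703025817871) 0.07724302644624381
3828 ((545.8235473632812, -301.988525390625), (75.45927429199219, 74.17707824707031), 15.631548881530762) 0.06122153324015954
```

View pics/full2.png

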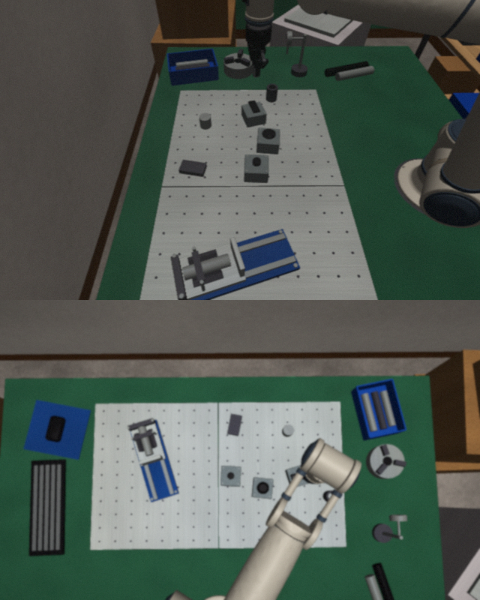

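The full frame shows the gripper at about (347,93), right where expected, so my crop had cut it off. The carriage is home in both views. The wrist measurement puts the bar cap at (0.545,-0.302), top z≈0.078, agreeing with the other two. Lowering with a guard on the force.

Request:
jog_arm([
  {"translation":[-0.002,-0.008,0.15],"twist":[0,0,0]},
  {"translation":[-0.002,-0.008,0.25],"twist":[0,0,0]},
  {"translation":[-0.002,-0.008,0.29],"twist":[0,0,0]},
  {"translation":[-0.002,-0.008,0.29],"twist":[0,0,0]},
])

```text
time_s: 8.2
eef_pos: [0.5438, -0.303, 0.1099]
ee_rot: [-0.002, -0.151, 0.989, 0.001]
wrist_force: [0.1, 0.4, 0.3]
opening: -0.0002
grasp_force: 0.0
```

Request:
jog_arm([
  {"translation":[0,0,0.01],"twist":[0,0,0]},
  {"translation":[0,0,0.02],"twist":[0,0,0]},
  {"translation":[0,0,0.03],"twist":[0,0,0]},
])

```text
time_s: 8.5
eef_pos: [0.5455, -0.3043, 0.105]
ee_rot: [0.001, -0.151, 0.989, -0.001]
wrist_force: [-0.7, 0.1, 0.1]
opening: 0.0003
grasp_force: 0.0
```

Request:
jog_arm([
  {"translation":[0,0,0.01],"twist":[0,0,0]},
  {"translation":[0,0,0.015],"twist":[0,0,0]},
  {"translation":[0,0,0.015],"twist":[0,0,0]},
])

```text
time_s: 8.8
eef_pos: [0.5446, -0.3038, 0.0984]
ee_rot: [-0.0, -0.151, 0.989, 0.0]
wrist_force: [-0.4, -0.3, -0.5]
opening: 0.0001
grasp_force: 0.0
```

No contact yet, so I'm going down in small steps.

Request:
jog_arm([
  {"translation":[0,0,0.005],"twist":[0,0,0]},
  {"translation":[0,0,0.01],"twist":[0,0,0]},
  {"translation":[0,0,0.015],"twist":[0,0,0]},
])

```text
time_s: 9.1
eef_pos: [0.5447, -0.3038, 0.0941]
ee_rot: [0.0, -0.151, 0.989, -0.0]
wrist_force: [-0.3, 0.0, 0.2]
opening: -0.0
grasp_force: 0.0
```

Request:
jog_arm([
  {"translation":[0,0,0.005],"twist":[0,0,0]},
  {"translation":[0,0,0.008],"twist":[0,0,0]},
])

```text
time_s: 9.3
eef_pos: [0.5446, -0.3038, 0.0915]
ee_rot: [-0.0, -0.151, 0.989, 0.0]
wrist_force: [-0.3, 0.8, 0.9]
opening: 0.0001
grasp_force: 0.0
```

Request:
jog_arm([
  {"translation":[0,0,0.004],"twist":[0,0,0]},
  {"translation":[0,0,0.006],"twist":[0,0,0]},
])

```text
time_s: 9.5
eef_pos: [0.5447, -0.3038, 0.0898]
ee_rot: [-0.0, -0.151, 0.989, 0.0]
wrist_force: [1.0, 0.2, 0.6]
opening: 0.0002
grasp_force: 0.0
```

Request:
jog_arm([
  {"translation":[0,0,0.004],"twist":[0,0,0]},
  {"translation":[0,0,0.006],"twist":[0,0,0]},
])

```text
time_s: 9.7
eef_pos: [0.5447, -0.3038, 0.088]
ee_rot: [-0.0, -0.151, 0.989, 0.0]
wrist_force: [-0.4, 0.2, 1.7]
opening: -0.0002
grasp_force: 0.0
```

Request:
jog_arm([
  {"translation":[0,0,0.003],"twist":[0,0,0]},
  {"translation":[0,0,0.005],"twist":[0,0,0]},
])

```text
time_s: 9.9
eef_pos: [0.5447, -0.3038, 0.0866]
ee_rot: [-0.0, -0.151, 0.989, 0.0]
wrist_force: [0.1, -0.7, 0.0]
opening: 0.0002
grasp_force: 0.0
```

Request:
jog_arm([
  {"translation":[0,0,0.003],"twist":[0,0,0]},
  {"translation":[0,0,0.005],"twist":[0,0,0]},
])

```text
time_s: 10.1
eef_pos: [0.5447, -0.3038, 0.0851]
ee_rot: [-0.0, -0.151, 0.989, 0.0]
wrist_force: [-0.2, 0.3, -0.2]
opening: -0.0
grasp_force: 0.0
```

Run:
```python
from plant import *
from h import *
s=sense();print(s["eef_pos"],s["wrist_force"],s["ft_torque"])
f=grab_frame("side");P=cloud(f)
a=cv2.resize(f["frame"][80:180,290:415,::-1].copy(),(500,400),interpolation=3);w=grab_frame("wrist");b=cv2.resize(w["frame"][100:380,210:420,::-1].copy(),(300,400))
cv2.imwrite("pics/press1.png",cv2.hconcat([a,b]));print(sense()["wrist_force"])
```

```text
[ 0.54471078 -0.30382692  0.08510165] [-0.24172903  0.31165649 -0.1589553 ] [ 0.00114525  0.00262668 -0.038094  ]
[-0.27225258  0.62037646  0.50130376]
```

View pics/press1.png

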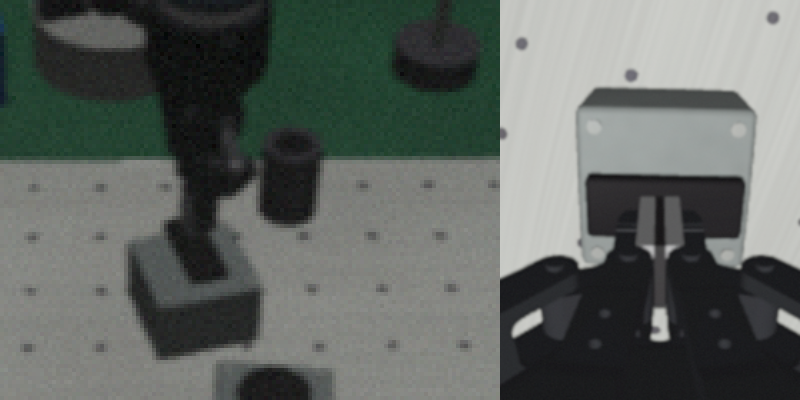

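The fingertips are over the cap's middle, square to it, and the side view shows them just above it at about (205,235). The sleeve is clear behind. There is no contact force yet, so I'm continuing down in 1.5 mm steps.

Request:
jog_arm([
  {"translation":[0,0,0.003],"twist":[0,0,0]},
  {"translation":[0,0,0.005],"twist":[0,0,0]},
])

```text
time_s: 10.4
eef_pos: [0.5448, -0.3038, 0.0837]
ee_rot: [0.0, -0.151, 0.989, -0.0]
wrist_force: [0.2, -0.2, 0.2]
opening: 0.0002
grasp_force: 0.0
```

Request:
jog_arm([
  {"translation":[0,0,0.003],"twist":[0,0,0]},
  {"translation":[0,0,0.005],"twist":[0,0,0]},
])

```text
time_s: 10.6
eef_pos: [0.5447, -0.3038, 0.082]
ee_rot: [-0.0, -0.151, 0.989, 0.0]
wrist_force: [0.7, -0.7, -0.6]
opening: 0.0001
grasp_force: 0.0
```

Request:
jog_arm([
  {"translation":[0,0,0.003],"twist":[0,0,0]},
  {"translation":[0,0,0.005],"twist":[0,0,0]},
])

```text
time_s: 10.8
eef_pos: [0.5447, -0.3038, 0.0806]
ee_rot: [-0.0, -0.151, 0.989, 0.0]
wrist_force: [0.3, -1.0, -0.8]
opening: 0.0001
grasp_force: 0.0
```

Run:
```python
from plant import *
from h import *
from scipy.spatial.transform import Rotation as T
s=sense();w=grab_frame("wrist");q=s["ee_rot"];R=T.from_quat([q[1],q[2],q[3],q[0]]).as_matrix()
v,u=np.indices((400,640));x=(u-w["cx"])/w["fx"];y=(v-w["cy"])/w["fy"];r=np.hypot(x,y)+1e-9
z=w["z_map"];C=np.stack([np.tan(r)*x/r*z,np.tan(r)*y/r*z,z,np.ones_like(z)],-1)
L=(C@w["mount"].T)[...,:3];P=L@R.T+s["eef_pos"]
for c in (311,328):
  for rr in range(215,290,5): print(c,rr,w["frame"][rr,c],"tool",L[rr,c].round(4),"wz",P[rr,c,2].round(4))
c=(np.hypot(L[...,0]-.010,L[...,1]-.024)<.004)&(P[...,2]<.1);print("cap z beside",np.median(P[c][:,2]),c.sum())
f=grab_frame("side");Q=cloud(f);m=(np.hypot(Q[...,0]-.5454,Q[...,1]+.302)<.045)&(Q[...,2]>.07);print(np.percentile(Q[m][:,2],[1,10,20,30,50]))
```

```text
311 215 [158 165 163] tool [ 0.0128 -0.0065  0.0195] wz 0.0611
311 220 [156 163 161] tool [ 0.0723 -0.0004 -0.1468] wz 0.2273
311 225 [73 77 76] tool [ 0.0112 -0.0061  0.008 ] wz 0.0726
311 230 [40 38 39] tool [ 0.0103 -0.006   0.0031] wz 0.0774
311 235 [47 46 47] tool [ 0.0077 -0.006   0.0025] wz 0.0781
311 240 [92 92 93] tool [ 0.011  -0.0055 -0.0111] wz 0.0917
311 245 [93 93 92] tool [ 0.0111 -0.0053 -0.017 ] wz 0.0976
311 250 [92 92 93] tool [ 0.0108 -0.0052 -0.0217] wz 0.1022
311 255 [92 92 92] tool [ 0.0108 -0.005  -0.0265] wz 0.107
311 260 [91 91 91] tool [ 0.0108 -0.0049 -0.0312] wz 0.1118
311 265 [94 93 94] tool [ 0.0112 -0.0047 -0.0362] wz 0.1168
311 270 [ 99 100 100] tool [ 0.0116 -0.0046 -0.041 ] wz 0.1216
311 275 [54 54 56] tool [ 0.0116 -0.0045 -0.0449] wz 0.1255
311 280 [24 25 29] tool [ 0.0121 -0.0043 -0.0493] wz 0.1299
311 285 [28 29 29] tool [ 0.0127 -0.0042 -0.0537] wz 0.1343
328 215 [153 158 156] tool [0.013  0.0032 0.0191] wz 0.0615
328 220 [154 160 158] tool [0.0097 0.0032 0.0196] wz 0.061
328 225 [91 95 94] tool [0.0111 0.003  0.0083] wz 0.0722
328 230 [39 36 39] tool [0.0103 0.0029 0.0032] wz 0.0773
328 235 [45 43 46] tool [0.0076 0.0029 0.0029] wz 0.0777
328 240 [93 93 93] tool [ 0.0109  0.0026 -0.0109] wz 0.0915
328 245 [92 92 92] tool [ 0.0118  0.0025 -0.0184] wz 0.099
328 250 [93 93 94] tool [ 0.0109  0.0024 -0.0218] wz 0.1023
328 255 [91 92 92] tool [ 0.0116  0.0023 -0.0282] wz 0.1087
328 260 [94 92 93] tool [ 0.011   0.0022 -0.0315] wz 0.1121
328 265 [93 93 94] tool [ 0.0119  0.0021 -0.0376] wz 0.1181
328 270 [99 99 99] tool [ 0.0114  0.0021 -0.0407] wz 0.1213
328 275 [174 174 174] tool [ 0.0098  0.0021 -0.0419] wz 0.1225
328 280 [54 56 57] tool [ 0.0125  0.0019 -0.05  ] wz 0.1305
328 285 [29 30 33] tool [ 0.0123  0.0018 -0.053 ] wz 0.1336
cap z beside 0.07287430550959509 288
[0.07746661 0.15456523 0.2185075  0.24604838 0.29585077]
```

The wrist depth settles it. The shut fingertips sit near tool z≈-0.008, not +0.017, so about 10 mm of gap remains above the cap at 0.0775. Continuing down.

Request:
jog_arm([
  {"translation":[0,0,0.01],"twist":[0,0,0]},
  {"translation":[0,0,0.02],"twist":[0,0,0]},
  {"translation":[0,0,0.02],"twist":[0,0,0]},
])

```text
time_s: 11.2
eef_pos: [0.5444, -0.3036, 0.0738]
ee_rot: [-0.0, -0.151, 0.989, 0.0]
wrist_force: [-0.5, 0.5, -0.2]
opening: 0.0002
grasp_force: 0.0
```

Request:
jog_arm([
  {"translation":[0,0,0.005],"twist":[0,0,0]},
  {"translation":[0,0,0.01],"twist":[0,0,0]},
  {"translation":[0,0,0.01],"twist":[0,0,0]},
])

```text
time_s: 11.5
eef_pos: [0.5447, -0.3038, 0.0717]
ee_rot: [0.0, -0.151, 0.989, -0.0]
wrist_force: [-1.7, 0.4, 1.7]
opening: -0.0
grasp_force: 0.8
```

Request:
jog_arm([
  {"translation":[0,0,0.004],"twist":[0,0,0]},
  {"translation":[0,0,0.006],"twist":[0,0,0]},
  {"translation":[0,0,0.006],"twist":[0,0,0]},
])

```text
time_s: 11.8
eef_pos: [0.5448, -0.3039, 0.0701]
ee_rot: [0.0, -0.151, 0.989, -0.0]
wrist_force: [-1.3, 1.5, 3.3]
opening: 0.0002
grasp_force: 1.3
```

Request:
jog_arm([
  {"translation":[0,0,0.004],"twist":[0,0,0]},
  {"translation":[0,0,0.006],"twist":[0,0,0]},
  {"translation":[0,0,0.006],"twist":[0,0,0]},
])

```text
time_s: 12.1
eef_pos: [0.5448, -0.3039, 0.0682]
ee_rot: [0.0, -0.151, 0.989, -0.0]
wrist_force: [-0.8, 1.0, 4.3]
opening: 0.0001
grasp_force: 1.9
```

Contact began at about z 0.0725, so the bottom should be near 0.0665. One millimetre at a time from here.

Request:
jog_arm([
  {"translation":[0,0,0.003],"twist":[0,0,0]},
  {"translation":[0,0,0.004],"twist":[0,0,0]},
  {"translation":[0,0,0.004],"twist":[0,0,0]},
])

```text
time_s: 12.4
eef_pos: [0.5448, -0.3039, 0.0673]
ee_rot: [0.0, -0.151, 0.989, -0.0]
wrist_force: [-1.5, 0.7, 4.7]
opening: 0.0001
grasp_force: 2.5
```

Request:
jog_arm([
  {"translation":[0,0,0.003],"twist":[0,0,0]},
  {"translation":[0,0,0.004],"twist":[0,0,0]},
  {"translation":[0,0,0.004],"twist":[0,0,0]},
])

```text
time_s: 12.7
eef_pos: [0.5448, -0.3039, 0.0671]
ee_rot: [0.0, -0.151, 0.989, -0.0]
wrist_force: [-3.9, 2.5, 9.2]
opening: 0.0
grasp_force: 4.6
```

It has bottomed: the z reading stopped and the force rose to about 9 N. Holding, then releasing and withdrawing.

Request:
jog_arm([
  {"translation":[0,0,0.001],"twist":[0,0,0]},
  {"translation":[0,0,0.001],"twist":[0,0,0]},
  {"translation":[0,0,0.001],"twist":[0,0,0]},
  {"translation":[0,0,0.001],"twist":[0,0,0]},
  {"translation":[0,0,0.001],"twist":[0,0,0]},
])

```text
time_s: 13.2
eef_pos: [0.5449, -0.3039, 0.0671]
ee_rot: [0.0, -0.151, 0.989, -0.0]
wrist_force: [-4.4, 2.5, 9.7]
opening: 0.0001
grasp_force: 5.1
```

Request:
jog_arm([
  {"translation":[0,0,-0.015],"twist":[0,0,0]},
  {"translation":[0,0,-0.03],"twist":[0,0,0]},
  {"translation":[0,0,-0.08],"twist":[0,0,0]},
  {"translation":[0,0,-0.2],"twist":[0,0,0]},
  {"translation":[0,0,-0.35],"twist":[0,0,0]},
  {"translation":[0,0,-0.45],"twist":[0,0,0]},
  {"translation":[0,0,-0.45],"twist":[0,0,0]},
  {"translation":[0,0,-0.45],"twist":[0,0,0]},
  {"translation":[0,0,-0.45],"twist":[0,0,0]},
])

```text
time_s: 14.1
eef_pos: [0.5443, -0.3035, 0.1987]
ee_rot: [-0.001, -0.151, 0.989, 0.001]
wrist_force: [-0.5, 0.6, 0.3]
opening: 0.0002
grasp_force: 0.0
```

Run:
```python
from plant import *
from h import *
f=grab_frame("side");P=cloud(f);s=sense();print(s["time_s"],s["eef_pos"],s["wrist_force"],np.abs(s["joint_vel"]).max())
o=np.array([.611,.246]);a=np.deg2rad(17.4);ax=np.array([np.cos(a),np.sin(a)])
d=(P[...,:2]-o)@ax;l=(P[...,:2]-o)@np.array([-ax[1],ax[0]])
k=(np.abs(l)<.036)&(P[...,2]>.06)&(P[...,2]<.097)&(d<.1)&(d>-.1);print("plate",np.percentile(d[k],[1,5]))
m=(np.hypot(P[...,0]-.5465,P[...,1]+.301)<.012);print("cap z",np.nanmedian(P[...,2][m&(P[...,2]<.1)]))
print(job_done())
```

```text
14.15 [ 0.54416294 -0.30348155  0.19827147] [ 0.63298114  0.07616263 -0.26895156] 0.003927863926724379
plate [-0.00598162 -0.00160253]
cap z 0.07925255755928481
the job is handed in; nothing more can be done
None
```

I pushed the slide home against its end stop, pressed the bar button fully down at about 10 N, held it for about 0.5 s and let it back up. I then withdrew and handed the job in at about 14 s; no verdict was returned.

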